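# Lift the wet coal load onto the curing tray

## Task

The orange coal load insert on the plywood board has just been varnished and must not be touched with the gripper: slide the spatula's blade under it between the two strips, lift it, and set it down gently on the aluminium tray, centred and lying square across the tray's two rails. Then draw the spatula out and lay it flat on the cutting mat, clear of the tray and the insert, and let go. Do not let the insert drop or tip, and leave the other things on the bench where they are.

Things in the scene. Friction and masses are not known exactly. Their poses are not given: they have to be found in the camera images.
- spatula: cranked spatula, loose on the mat. Steel blade 90 (x) x 45 (y) x 2.5 mm; a neck rises from its rear edge to a level dark wooden handle behind it: x = -148 to -68 mm, 16 wide, 20 high, its middle 45 mm above the blade's underside. Origin: centre of the blade's underside; x points from handle to the free front edge (x = +45), z up. About 120 g, balanced about 25 mm behind the origin.
- spatula_grip (a point): point in the middle of the spatula's handle where it is best pinched, 95 mm behind the blade's centre and 45 mm above the blade's underside; same axes as the spatula
- insert: orange resin coal load insert: flat-bottomed slab 60 (x) x 110 (y) x 7 mm, its top lumpy up to about 14 mm above the underside. Origin: centre of the underside. It lies loose across the board's two strips, its long side across them. About 60 g (varies).
- board: plywood board fixed on the mat, 90 (x) x 120 (y) x 4 mm, with two pale strips along x, 90 long, 12 wide, 16 high, at y = -43.5 and +43.5 mm: the insert lies on them over a tunnel 75 wide and 16 high, open at both x ends. Strip tops 20 mm above the origin. Origin: underside, midway between the strips at mid-length; -x end faces the robot.
- tray: aluminium tray fixed on the mat: base 4 thick, x = -45 to +62, 120 wide (y); two rails along x from -45 to +45 mm, 12 wide, 16 high, at y = -43.5 and +43.5 (75 free between), tops 20 mm above the origin. It alone has an upright lip across its far end (x = 58 to 62), top 34 mm above the origin. Origin: underside, midway between the rails at mid-length; open -x end faces the robot.
- mat: green cutting mat 600 x 900 x 3 mm fixed on the bench; its top is at world z = 0.003. Origin: centre of its underside.
- canister: bystander: screw-top aluminium canister, 64 mm across, 85 high, standing; origin centre of the underside
- wagon: bystander: blue tank wagon, 150 long (x) x 46 wide x 74 high mm; origin centre of the underside
- bender: bystander: steel rail bender, base 130 (x) x 50 mm with three rollers, 32 mm high; its screw and knob reach 73 mm out to -y; origin centre of the underside
- gantry: bystander: balsa signal gantry, 180 long (x) x 50 x 181 high mm; origin centre of the underside
Things that resemble listed ones, but are neither listed nor needed, are in the scene too. Of the things that look like the board, the larger one is meant.

How it is judged (in metres and radians):
On the way:
1. the insert is lifted off the board on the spatula (height (world z) of insert above 0.033 m and contact force between insert and spatula above 0.1 N and contact force between insert and board below 0.05 N), for 0.2 s.
At the end, for the whole second after the job is handed in: Insert at rest on both tray rails: centre within 20 mm along, 16 mm across, turned under 0.2 rad, level within 0.07 rad, underside within 4 mm of rail tops. Spatula at rest, flat within 0.1 rad, under 12 mm high, blade centre over 80 mm from the insert's, touching neither insert nor tray (x of insert in the frame of tray between -0.02 and 0.02 m and y of insert in the frame of tray between -0.016 and 0.016 m and z of insert in the frame of tray between 0.016 and 0.024 m and angle between the x axis of insert and the x axis of tray, either way round below 0.2 rad and angle between insert's own z axis and vertical below 0.07 rad and linear speed of each of insert, spatula below 0.02 m/s and contact force between insert and spatula below 0.05 N and height (world z) of spatula below 0.012 m and angle between spatula's own z axis and vertical below 0.1 rad and horizontal distance between spatula and insert above 0.08 m and contact force between spatula and tray below 0.05 N).
It fails at once if the gripper or arm touches the wet insert (contact force between insert and the fingers above 0.3 N or contact force between insert and the arm above 0.3 N).
It fails at once if the insert tips by more than 0.35 rad (angle between insert's own z axis and vertical above 0.35 rad).
It fails at once if the insert falls below the rails (height (world z) of insert below 0.014 m).
It fails at once if the insert is dropped or thrown: it moves faster than 0.45 m/s off the spatula (linear speed of insert above 0.45 m/s and contact force between insert and spatula below 0.01 N).
It fails at once if a bystander is moved by more than 25 mm (distance of any of canister, wagon, bender, gantry from where it was at the start of the episode above 0.025 m).
It also fails if it takes over 54 s, if anything falls off the work surface, if the arm or the gripper's body presses on something with over 40 N, if the wrist force passes 120 N, or if a joint passes its speed limit or range.

## Robot

A 6-joint arm with a two-finger parallel gripper is mounted at the origin on the work surface. World frame = base frame: x ahead of the robot, y to its left, z up, the work surface at z = 0. Lengths are in m, angles in degrees, forces in N, time in s.
With the tool pointing down it reaches from about 0.25 to 0.8 m from the base axis. Payload 3.9 kg.
Tool frame: the origin (TCP) lies between the finger pads; the fingertips stand 17 mm ahead of it and the grasp point (between the pads) lies 2 mm behind it; z points along the fingers, y is the line along which they close (so a half turn about z gives the same grasp; the last joint's range is limited). The gripper opens to 85 mm and grips with 20 to 120 N. Pads are 22 mm wide; open, the fingers measure 114 mm over their backs; the gripper's body (76 mm by 85 mm) begins 54 mm behind the grasp point. The pads swing forward as they close: fully open they stand 13 mm farther back than shut.
Start: joints at [-69.328, 14.897, -7.913, 67.191, 0, 90], TCP at [0.185, -0.491, 0.248] pointing down, gripper open.
Joint ranges: [-159.42, 159.42], [-47.68, 98.78], [-73.54, 78.23], [-108.79, 121.32], [-90, 84.71], [-180, 180]. Speed limits (degrees/s): [147.25, 147.25, 180, 180, 180, 180].

## Interface

Orientations are given as [roll, pitch, yaw] about the fixed x, y, z axes, in that order (R = Rz(yaw) Ry(pitch) Rx(roll)).
In Python, from rig import * gives the robot as it stands. The module is installed in compiled form; this text tells all that it offers.
- The arm moves only by the tool play_rows, never from a script. Its argument "increments" is a list of rows, each an object of numbers: "gripper": the opening, from 0 (shut) to 1 (fully open); "tx", "ty", "tz": the shift along the tool's x, y, z normalised to -1 to 1, where 1 is 0.04 m; "ax", "ay", "az": the turn, a rotation vector about the tool's x, y, z normalised to -1 to 1, where 1 is 5 degrees. In form: [{"gripper": .., "tx": .., "ty": .., "tz": .., "ax": .., "ay": .., "az": ..}, ...]. A call has 1 to 10 rows; each row shifts and turns the commanded pose from where the row before left it, along the tool's axes as they then stand; what a row does not reach is not made up. A row lasts 1/8 s, in which the tool goes at most 62.5 mm and 10.7 degrees, less where a joint would pass 70% of its speed; a pose out of reach is approached as far as the arm can. A call with a number of a shift or a turn outside -1 to 1 is refused whole. A call with a gripper value outside its range is refused whole. The fingers move at their own pace and stop on an object; the grip force is fixed at half the most. Time passes only in rows, so rows that do not move let the fingers close. It gives the time, the measured TCP pose, the force, the opening and the grip force at its end, in the units of the state.
- state(): the state, without advancing time (a new reading comes with each control period).
- read_camera(name): name is "side" or "top" or "wrist"; returns the picture (384x512x3 uint8, red, green, blue); there is no depth.
- camera_info(name): a dict with "camera_matrix" (3x3 intrinsics, pixels), "R" (3x3) and "t" (3): a world point X has camera coordinates R X + t. Camera axes: x right, y down, z forward; pixel columns grow to the right and rows downward; lengths in m; the calibration is good to about 2 mm. The wrist camera is an equidistant fisheye: a pixel r from the principal point sees the ray r / f radians off the axis. A picture is of the moment at which its call begins: read the wrist's pose just before it. camera_info takes no time and is no camera call; for the wrist camera it gives the pose at the moment of the call.
- close_job(): hands the job in; it is judged then, once.
Trained networks look in the newest picture that a camera, given by its name, has taken for a name from the list of things; names that differ only in an ending like _2 or _b are one class to them, and where a whole thing is asked for, a point or a joint stands for the part that bears it (a point fixed in the world has none). Each returns a list of dicts, best first, with "score" (0 to 1); they miss things now and then, are a little off and sometimes report something else, mostly with a low value. They report only what shows in the picture. A call takes as long as a camera call. They do not tell look-alikes from the thing itself.
- boxes_of(camera, target): "xy" ([column, row] in pixels, amid what is visible of it).
- regions_of(camera, target): "mask" (384x512 bool, what is visible of it) and "xy" ([column, row] in pixels, amid what is visible of it).
The state is a dict: "clock": time; "joints": joint angles; "joint_velocities": joint speeds; "tau": joint torques, N m; "tcp_pos": TCP position; "tcp_rot": TCP orientation; "ft_force": force on the tool from outside, world axes, zero at the start; "wrist_torque": the same for the moment, N m; "finger_gap": finger opening in m; "grasp_force": force on a finger pad.
Only numpy, scipy, OpenCV 4.12 (cv2) and the standard library are available. Lean on these libraries where they do the work, as an engineer would, in place of code of your own. Each camera call takes 0.05 s, during which the arm holds its last target. There are 200 camera calls.

## Working session

There is one attempt and no reset: what is moved stays moved. The work goes in short steps, Python scripts to look and compute and a tool call to move; the robot and the scene stay as the last step left them, time stands still between calls to the robot, and variables do not carry over. Pictures are saved under pics/ and viewed, at most 10 in all, crops included, and the job is handed in when it is done.

Besides the shell and the picture viewer there is one more tool, called as name([rows], argument=value, ...), one row to a line, values as JSON. play_rows: Moves the arm, as the interface text tells. Scaled input: -1 to 1 covers 0.04 m each way for a shift and 5 degrees each way for a turn. Its arguments: {"type":"object","properties":{"increments":{"type":"array"}},"required":["increments"]}

```bash
mkdir -p pics; python3 - <<'E'
from rig import *
import cv2,numpy as np
ims=[]
for c in ("top","side"):
    im=read_camera(c); cv2.imwrite(f"pics/{c}0.png",im[:,:,::-1]); 
    i=camera_info(c); print(c,np.round(i["camera_matrix"],1).tolist(),np.round(i["R"],3).tolist(),np.round(i["t"],3).tolist())
    for t in ("spatula","spatula_grip","insert","board","tray"):
        print(c,t,[(np.round(d["xy"]).tolist(),round(d["score"],2),int(d["mask"].sum())) for d in regions_of(c,t)[:4]])
print(state())
E
```

```text
top [[461.9, 0.0, 263.3], [0.0, 461.9, 195.9], [0.0, 0.0, 1.0]] [[0.011, -1.0, -0.013], [-0.991, -0.009, -0.134], [0.134, 0.014, -0.991]] [0.004, 0.634, 1.299]
top spatula [([271.0, 233.0], 0.86, 677)]
top spatula_grip [([271.0, 230.0], 0.86, 688)]
top insert [([336.0, 196.0], 0.7, 765)]
top board [([326.0, 206.0], 0.97, 345), ([381.0, 158.0], 0.96, 644), ([127.0, 229.0], 0.21, 840)]
top tray [([192.0, 184.0], 0.81, 1481)]
side [[485.0, 0.0, 253.8], [0.0, 485.0, 187.0], [0.0, 0.0, 1.0]] [[-0.994, -0.108, 0.009], [-0.086, 0.736, -0.671], [0.066, -0.668, -0.741]] [0.649, 0.076, 1.247]
side spatula [([305.0, 191.0], 0.94, 832)]
side spatula_grip [([305.0, 192.0], 0.97, 799)]
side insert [([260.0, 140.0], 0.95, 513), ([198.0, 182.0], 0.59, 855), ([307.0, 191.0], 0.37, 796)]
side board [([271.0, 150.0], 0.77, 518), ([231.0, 108.0], 0.6, 392)]
side tray [([236.0, 264.0], 0.57, 2198)]
{'clock': 0.6, 'joints': array([-6.93274119e+01,  1.48937849e+01, -7.91206687e+00,  6.71911049e+01,
        3.08773023e-04,  8.99998453e+01]), 'joint_velocities': array([-0.04985065, -0.12777348, -0.07769484,  0.02057216,  0.00497201,
        0.0663905 ]), 'tau': array([-5.80144151e-04, -4.05372047e+01,  2.54110980e+01,  1.48330775e-03,
        4.02671049e-05,  2.37733012e-06]), 'tcp_pos': array([ 0.18533763, -0.49118776,  0.24833606]), 'tcp_rot': array([ 1.79996957e+02, -3.08764805e-04,  2.06727429e+01]), 'ft_force': array([-0.4709683 , -0.69364293, -0.38643191]), 'wrist_torque': array([ 0.0026291 , -0.03421673, -0.05421751]), 'grasp_force': 0.0, 'finger_gap': 0.08566667450102679}
```

```bash
python3 - <<'E'
import cv2
a=cv2.imread("pics/top0.png")
cv2.imwrite("pics/topc.png",cv2.resize(a[90:290,140:406],None,fx=3,fy=3,interpolation=cv2.INTER_CUBIC))
b=cv2.imread("pics/side0.png")
cv2.imwrite("pics/sidec.png",cv2.resize(b[70:320,120:386],None,fx=2.4,fy=2.4,interpolation=cv2.INTER_CUBIC))
E
```

```text
(no output)
```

View pics/topc.png

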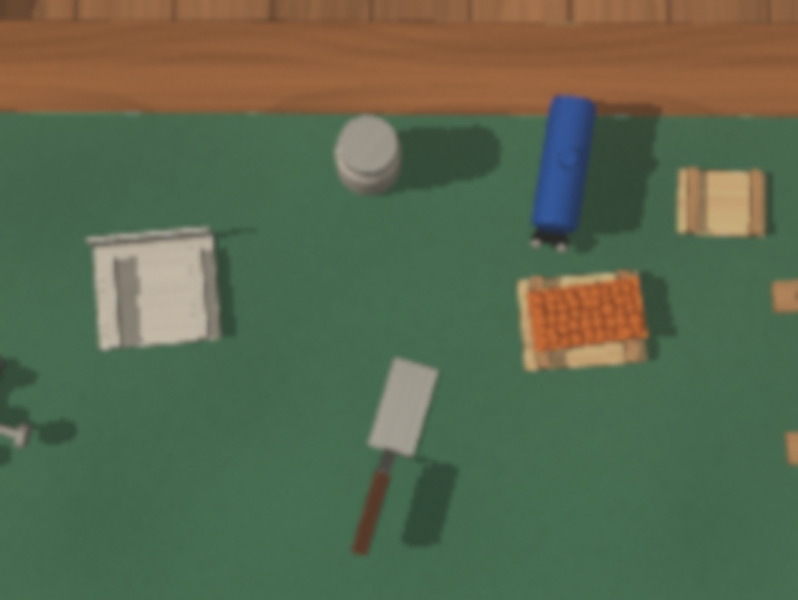

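View pics/sidec.png

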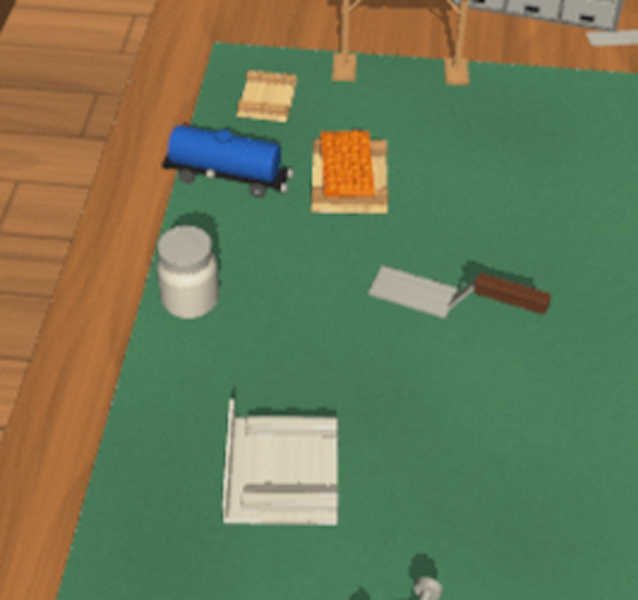

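View pics/top0.png

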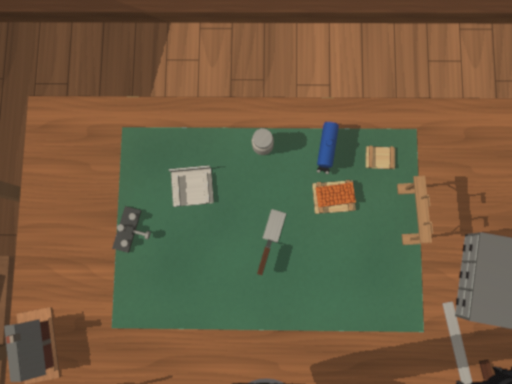

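```bash
cat > h.py <<'E'
from rig import *
import cv2,numpy as np
from scipy.optimize import minimize
from scipy.spatial.transform import Rotation as Rn
def box(x0,x1,y0,y1,z0,z1): return np.array([[x,y,z] for x in(x0,x1) for y in(y0,y1) for z in(z0,z1)])/1e3
M={'spatula':[box(-45,45,-22.5,22.5,0,2.5),box(-148,-68,-8,8,35,55),
     np.array([[-45,-5,0],[-45,5,0],[-45,5,4],[-45,-5,4],[-68,-5,42],[-68,5,42],[-68,-5,48],[-68,5,48]])/1e3],
 'insert':[box(-30,30,-55,55,0,11)],
 'board':[box(-45,45,-60,60,0,4),box(-45,45,-49.5,-37.5,4,20),box(-45,45,37.5,49.5,4,20)],
 'tray':[box(-45,62,-60,60,0,4),box(-45,45,-49.5,-37.5,4,20),box(-45,45,37.5,49.5,4,20),box(58,62,-60,60,0,34)]}
def proj(cam,P,info=None):
    i=info or camera_info(cam);K=i["camera_matrix"];c=P@np.array(i["R"]).T+i["t"]
    if cam=="wrist":
        r=np.hypot(c[:,0],c[:,1]);th=np.arctan2(r,c[:,2]);s=th/np.maximum(r,1e-9)
        n=c[:,:2]*s[:,None]
    else: n=c[:,:2]/c[:,2:]
    return n*[K[0][0],K[1][1]]+[K[0][2],K[1][2]]
S=4
def render(cam,info,parts):
    im=np.zeros((384*S,512*S),np.uint8)
    for name,p,z in parts:
        R=Rn.from_euler('z',p[2]).as_matrix()
        for b in M[name]:
            q=proj(cam,b@R.T+[p[0],p[1],z],info)
            h=cv2.convexHull(((q+.5)*S-.5).astype(np.float32))
            cv2.fillConvexPoly(im,np.round(h*16).astype(np.int32),255,shift=4)
    return cv2.resize(im,(512,384),interpolation=cv2.INTER_AREA)/255.
def fit(names,zs,obs,p0):
    """obs: list of (cam,info,mask); all names share one pose"""
    def cost(p): return sum(np.abs(render(c,i,[(n,p,z) for n,z in zip(names,zs)])-m).sum()/m.sum() for c,i,m in obs)/len(obs)
    p0=np.array(p0,float)
    for s in (1,.3):
        r=minimize(cost,p0,method='Nelder-Mead',options=dict(initial_simplex=np.vstack([p0]+[p0+s*d for d in np.diag([.015,.015,.15])]),xatol=1e-4,fatol=1e-4));p0=r.x
    return r.x,r.fun
def ray(cam,uv,z):
    i=camera_info(cam);R=np.array(i["R"]);K=i["camera_matrix"]
    d=R.T@[(uv[0]-K[0][2])/K[0][0],(uv[1]-K[1][2])/K[1][1],1];o=-R.T@i["t"]
    return o+d*(z-o[2])/d[2]
def rows(pos,rot):
    """tool-frame shift (units of .04) and turn (units of 5deg) to target"""
    s=state();R=Rn.from_euler('xyz',s['tcp_rot'],degrees=True);T=Rn.from_euler('xyz',rot,degrees=True)
    print("t",round(s['clock'],2),"shift",np.round(R.inv().apply(np.array(pos)-s['tcp_pos'])/.04,2),"turn",np.round(np.degrees((R.inv()*T).as_rotvec())/5,2))
E
cat > m1.py <<'E'
from h import *
im={c:read_camera(c) for c in("top","side")};I={c:camera_info(c) for c in im}
px={'spatula':(271,238),'insert':(335,196),'tray':(192,187)}
masks={}
for n in px:
  for c in im:
    ds=regions_of(c,n)
    want=proj(c,ray("top",px[n],.01)[None])[0]
    ds=[d for d in ds if np.hypot(*(np.array(d["xy"])-want))<25]
    if ds: masks[n,c]=ds[0]["mask"]
for c in im: # orange
    h=cv2.cvtColor(im[c],cv2.COLOR_RGB2HSV);print(c)
    o=(h[...,0]>3)&(h[...,0]<14)&(h[...,1]>190)&(h[...,2]>120)
    n_,l,st,ce=cv2.connectedComponentsWithStats(o.astype(np.uint8))
    print(c,[(st[k].tolist(),ce[k].round(1).tolist()) for k in np.argsort(-st[1:,4])[:3]+1], masks.get(('insert',c),np.zeros(1)).sum())
for n,z,y in(('spatula',.003,-.2),('insert',.023,.05),('tray',.003,.05)):
    for cs in (("top",),("side",),("top","side")):
        obs=[(c,I[c],masks[n,c]) for c in cs if (n,c) in masks]
        if obs: print(n,cs,[np.round(v,4) for v in fit([n],[z],obs,[*ray("top",px[n],z)[:2],y])])
for c in im:
    h=cv2.cvtColor(im[c],cv2.COLOR_RGB2HSV)
    w=proj(c,ray("top",(335,197),.01)[None])[0]
    g=~((h[...,0]>55)&(h[...,0]<95)&(h[...,1]>60)); g=g.astype(np.uint8)
    n_,l,st,ce=cv2.connectedComponentsWithStats(g); k=l[int(w[1]),int(w[0])]
    print(c,w,st[k])
    m=(l==k)
    masks['bi',c]=m
for cs in (("top",),("side",),("top","side")):
    print('b+i',cs,[np.round(v,4) for v in fit(['board','insert'],[.003,.023],[(c,I[c],masks['bi',c]) for c in cs],[*ray("top",(335,197),.01)[:2],.05])])
E
python3 m1.py
```

```text
top
top [] 739
side
side [([255, 138, 19, 14, 58], [259.3, 146.8]), ([254, 125, 3, 12, 23], [254.7, 130.5]), ([269, 125, 4, 12, 20], [270.0, 130.5])] 612
spatula ('top',) [array([ 0.5537, -0.0235, -0.2891]), np.float64(0.1214)]
spatula ('side',) [array([ 0.5536, -0.017 , -0.2864]), np.float64(0.1092)]
spatula ('top', 'side') [array([ 0.5534, -0.0204, -0.2749]), np.float64(0.1887)]
insert ('top',) [array([ 0.6424, -0.1995,  0.1455]), np.float64(0.0965)]
insert ('side',) [array([ 0.6446, -0.1949,  0.1544]), np.float64(0.0545)]
insert ('top', 'side') [array([ 0.6438, -0.197 ,  0.1578]), np.float64(0.1057)]
tray ('top',) [array([0.6589, 0.2241, 0.1072]), np.float64(0.0388)]
tray ('side',) [array([0.6586, 0.2283, 0.1139]), np.float64(0.0303)]
tray ('top', 'side') [array([0.6588, 0.2252, 0.1131]), np.float64(0.0541)]
top [335. 197.] [ 312  179   45   36 1395]
side [266.69329131 140.8516289 ] [ 249  124   33   36 1089]
b+i ('top',) [array([ 0.6388, -0.1989,  0.0941]), np.float64(0.1049)]
b+i ('side',) [array([ 0.6412, -0.1958,  0.1149]), np.float64(0.041)]
b+i ('top', 'side') [array([ 0.641 , -0.1958,  0.1116]), np.float64(0.0787)]
```

```bash
cat >> h.py <<'E'
def plan(pos,rot,n,start=None):
    """n rows to target, rounded to 2 decimals with the error carried on; returns end pose"""
    s=state()
    p,R=(s['tcp_pos'],Rn.from_euler('xyz',s['tcp_rot'],degrees=True)) if start is None else start
    p0=np.array(p);T=Rn.from_euler('xyz',rot,degrees=True);w=(R.inv()*T).as_rotvec();R0=R;p=p0.copy()
    for k in range(1,n+1):
        sh=np.round(R.inv().apply(p0+(np.array(pos)-p0)*k/n-p)/.04,2)
        tu=np.round(np.degrees((R.inv()*R0*Rn.from_rotvec(w*k/n)).as_rotvec())/5,2)
        p=p+R.apply(sh*.04);R=R*Rn.from_rotvec(np.radians(tu*5))
        print(sh.tolist(),tu.tolist())
    print("end",p.round(4),R.as_euler('xyz',degrees=True).round(2));return p,R
E
python3 - <<'E'
from h import *
plan([.45,.005,.25],[180,0,-16],18)
i=camera_info("wrist");R=np.array(i["R"]);print(-R.T@i["t"],R.round(2).tolist(),i["camera_matrix"])
E
```

```text
[0.59, -0.52, -0.0] [0.0, -0.0, 0.41]
[0.57, -0.53, -0.0] [0.0, -0.0, 0.4]
[0.55, -0.56, -0.01] [0.0, -0.0, 0.41]
[0.52, -0.57, 0.0] [0.0, -0.0, 0.41]
[0.51, -0.59, -0.0] [0.0, -0.0, 0.41]
[0.49, -0.61, -0.0] [0.0, -0.0, 0.4]
[0.46, -0.63, -0.01] [0.0, -0.0, 0.41]
[0.45, -0.65, 0.0] [0.0, -0.0, 0.41]
[0.42, -0.65, -0.0] [0.0, -0.0, 0.41]
[0.39, -0.68, -0.0] [0.0, -0.0, 0.4]
[0.37, -0.69, -0.01] [0.0, -0.0, 0.41]
[0.35, -0.7, 0.0] [0.0, -0.0, 0.41]
[0.32, -0.71, -0.0] [0.0, -0.0, 0.41]
[0.3, -0.72, -0.0] [0.0, -0.0, 0.4]
[0.27, -0.73, -0.01] [0.0, -0.0, 0.41]
[0.24, -0.74, 0.0] [0.0, -0.0, 0.41]
[0.22, -0.76, 0.0] [0.0, -0.0, 0.41]
[0.19, -0.75, -0.0] [0.0, -0.0, 0.4]
end [0.4501 0.0049 0.2499] [180.    -0.   -15.98]
[ 0.24794712 -0.46642855  0.37396139] [[0.35, -0.94, -0.0], [-0.9, -0.34, 0.27], [-0.25, -0.09, -0.96]] [[297.31863964   0.         255.20145729]
 [  0.         297.31863964 193.2873904 ]
 [  0.           0.           1.        ]]
```

play_rows([
  {"gripper": 1, "tx": 0.59, "ty": -0.52, "az": 0.4},
  {"gripper": 1, "tx": 0.57, "ty": -0.53, "az": 0.4},
  {"gripper": 1, "tx": 0.55, "ty": -0.56, "az": 0.4},
  {"gripper": 1, "tx": 0.52, "ty": -0.57, "az": 0.4},
  {"gripper": 1, "tx": 0.51, "ty": -0.59, "az": 0.4},
  {"gripper": 1, "tx": 0.49, "ty": -0.61, "az": 0.4},
  {"gripper": 1, "tx": 0.46, "ty": -0.63, "az": 0.4},
  {"gripper": 1, "tx": 0.45, "ty": -0.65, "az": 0.4},
  {"gripper": 1, "tx": 0.42, "ty": -0.65, "az": 0.4},
  {"gripper": 1, "tx": 0.39, "ty": -0.68, "az": 0.4},
])

```text
invalid input
```

play_rows([
  {"gripper": 1, "tx": 0.37, "ty": -0.69, "az": 0.4},
  {"gripper": 1, "tx": 0.35, "ty": -0.7, "az": 0.4},
  {"gripper": 1, "tx": 0.32, "ty": -0.71, "az": 0.4},
  {"gripper": 1, "tx": 0.3, "ty": -0.72, "az": 0.4},
  {"gripper": 1, "tx": 0.27, "ty": -0.73, "az": 0.4},
  {"gripper": 1, "tx": 0.24, "ty": -0.74, "az": 0.4},
  {"gripper": 1, "tx": 0.22, "ty": -0.76, "az": 0.4},
  {"gripper": 1, "tx": 0.19, "ty": -0.75, "az": 0.4},
  {"gripper": 1},
])

```text
invalid input
```

```bash
cat > m2.py <<'E'
from h import *
import sys
im=read_camera("wrist");I=camera_info("wrist");cv2.imwrite(f"pics/w{sys.argv[1]}.png",im[:,:,::-1])
for n,p,z in(('spatula',[.5535,-.02,-.285],.003),('insert',[.6435,-.197,.15],.023),('tray',[.6588,.226,.11],.003),('board',[.641,-.197,.11],.003)):
    q=proj("wrist",np.array([[p[0],p[1],z]]),I)[0]
    ds=regions_of("wrist",n);print(n,q.round(),[(np.round(d["xy"]).tolist(),round(d["score"],2)) for d in ds[:3]])
    ds=[d for d in ds if np.hypot(*(np.array(d["xy"])-q))<60]
    if ds and n!='board': print([np.round(v,4) for v in fit([n],[z],[("wrist",I,ds[0]["mask"])],p)])
E
python3 m2.py 1; python3 -c "
from h import *
s=state();print(s['tcp_pos'],s['tcp_rot'],s['clock'])"
```

```text
spatula [  75. -114.] []
insert [ 183. -157.] []
tray [  21. -135.] []
board [ 184. -149.] []
[ 0.18531578 -0.49118733  0.24828688] [-1.79996728e+02  9.60351223e-04  2.06705288e+01] 1.25
```

View pics/w1.png

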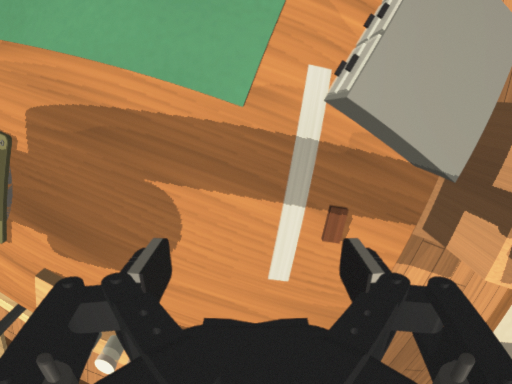

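The picture shows only the bench at the start pose, with the fingers near (155,265) and (360,265). The move was refused because each row needs all its keys.

play_rows([
  {"gripper": 1, "tx": 0.59, "ty": -0.52, "tz": 0, "ax": 0, "ay": 0, "az": 0.4},
  {"gripper": 1, "tx": 0.57, "ty": -0.53, "tz": 0, "ax": 0, "ay": 0, "az": 0.4},
  {"gripper": 1, "tx": 0.55, "ty": -0.56, "tz": 0, "ax": 0, "ay": 0, "az": 0.4},
  {"gripper": 1, "tx": 0.52, "ty": -0.57, "tz": 0, "ax": 0, "ay": 0, "az": 0.4},
  {"gripper": 1, "tx": 0.51, "ty": -0.59, "tz": 0, "ax": 0, "ay": 0, "az": 0.4},
  {"gripper": 1, "tx": 0.49, "ty": -0.61, "tz": 0, "ax": 0, "ay": 0, "az": 0.4},
  {"gripper": 1, "tx": 0.46, "ty": -0.63, "tz": 0, "ax": 0, "ay": 0, "az": 0.4},
  {"gripper": 1, "tx": 0.45, "ty": -0.65, "tz": 0, "ax": 0, "ay": 0, "az": 0.4},
  {"gripper": 1, "tx": 0.42, "ty": -0.65, "tz": 0, "ax": 0, "ay": 0, "az": 0.4},
  {"gripper": 1, "tx": 0.39, "ty": -0.68, "tz": 0, "ax": 0, "ay": 0, "az": 0.4},
])

```text
clock: 2.5
tcp_pos: [0.332, -0.2142, 0.2485]
tcp_rot: [180.0, -0.0, 0.6]
ft_force: [0.4, -0.6, 0.1]
finger_gap: 0.0852
grasp_force: 0.0
```

play_rows([
  {"gripper": 1, "tx": 0.37, "ty": -0.69, "tz": 0, "ax": 0, "ay": 0, "az": 0.4},
  {"gripper": 1, "tx": 0.35, "ty": -0.7, "tz": 0, "ax": 0, "ay": 0, "az": 0.4},
  {"gripper": 1, "tx": 0.32, "ty": -0.71, "tz": 0, "ax": 0, "ay": 0, "az": 0.4},
  {"gripper": 1, "tx": 0.3, "ty": -0.72, "tz": 0, "ax": 0, "ay": 0, "az": 0.4},
  {"gripper": 1, "tx": 0.27, "ty": -0.73, "tz": 0, "ax": 0, "ay": 0, "az": 0.4},
  {"gripper": 1, "tx": 0.24, "ty": -0.74, "tz": 0, "ax": 0, "ay": 0, "az": 0.4},
  {"gripper": 1, "tx": 0.22, "ty": -0.76, "tz": 0, "ax": 0, "ay": 0, "az": 0.4},
  {"gripper": 1, "tx": 0.19, "ty": -0.75, "tz": 0, "ax": 0, "ay": 0, "az": 0.4},
  {"gripper": 1, "tx": 0, "ty": 0, "tz": 0, "ax": 0, "ay": 0, "az": 0},
])

```text
clock: 3.62
tcp_pos: [0.4331, -0.0631, 0.25]
tcp_rot: [-176.6, 0.1, -10.6]
ft_force: [-0.9, -0.2, 0.7]
finger_gap: 0.0856
grasp_force: 0.0
```

```bash
python3 m2.py 2; python3 -c "
from h import *
s=state();print(s['tcp_pos'],s['tcp_rot'],s['clock'])"
```

```text
spatula [216.  78.] [([206.0, 102.0], 0.94)]
[array([ 0.5497, -0.0182, -0.2883]), np.float64(0.0763)]
insert [343. -15.] [([335.0, 4.0], 0.69)]
[array([ 0.6418, -0.1966,  0.149 ]), np.float64(0.0455)]
tray [53. 60.] [([51.0, 56.0], 0.84)]
[array([0.6561, 0.2294, 0.1018]), np.float64(0.0328)]
board [340.  -8.] [([347.0, 19.0], 0.55)]
[ 0.43210083 -0.06241908  0.24991572] [-1.76605523e+02  1.73738586e-01 -1.05183273e+01] 3.875
```

View pics/w2.png

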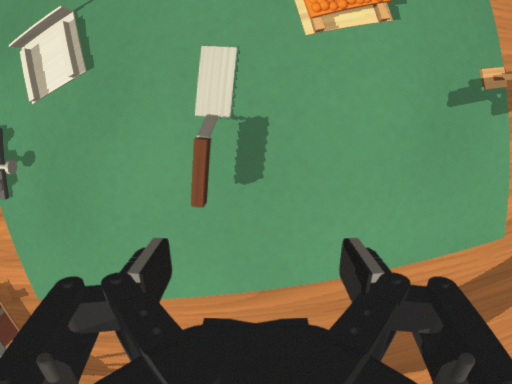

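```bash
python3 -c "
from h import *
s=state();print(s['joints'].round(1),s['joint_velocities'].round(1),s['tcp_pos'],s['tcp_rot'])"
```

```text
[-10.6   6.3 -18.7  65.2   3.4 179.9] [ 0.3 -0.1  0.   0.   0.   0. ] [ 0.43210083 -0.06241908  0.24991572] [-1.76605523e+02  1.73738586e-01 -1.05183273e+01]
```

play_rows([
  {"gripper": 1, "tx": 0, "ty": 0, "tz": 0, "ax": 0, "ay": 0, "az": -1},
  {"gripper": 1, "tx": 0, "ty": 0, "tz": 0, "ax": 0, "ay": 0, "az": -1},
  {"gripper": 1, "tx": 0, "ty": 0, "tz": 0, "ax": 0, "ay": 0, "az": -1},
  {"gripper": 1, "tx": 0, "ty": 0, "tz": 0, "ax": 0, "ay": 0, "az": -1},
  {"gripper": 1, "tx": 0, "ty": 0, "tz": 0, "ax": 0, "ay": 0, "az": -1},
  {"gripper": 1, "tx": 0, "ty": 0, "tz": 0, "ax": 0, "ay": 0, "az": -1},
  {"gripper": 1, "tx": 0, "ty": 0, "tz": 0, "ax": 0, "ay": 0, "az": -1},
  {"gripper": 1, "tx": 0, "ty": 0, "tz": 0, "ax": 0, "ay": 0, "az": -1},
  {"gripper": 1, "tx": 0, "ty": 0, "tz": 0, "ax": 0, "ay": 0, "az": -1},
  {"gripper": 1, "tx": 0, "ty": 0, "tz": 0, "ax": 0, "ay": 0, "az": -1},
])

```text
clock: 5.12
tcp_pos: [0.4322, -0.0622, 0.25]
tcp_rot: [-177.7, -2.5, 39.6]
ft_force: [0.3, -0.1, -0.5]
finger_gap: 0.085
grasp_force: 0.0
```

```bash
python3 - <<'E'
from h import *
for c in("top","side"):
    I=camera_info(c);im=cv2.imread(f"pics/{c}0.png");h=cv2.cvtColor(im,cv2.COLOR_BGR2HSV)
    w=proj(c,ray("top",(335,197),.01)[None])[0]
    g=(~((h[...,0]>55)&(h[...,0]<95)&(h[...,1]>60))).astype(np.uint8)
    l=cv2.connectedComponents(g)[1];m=l==l[int(w[1]),int(w[0])]
    ip={'top':[.6424,-.1995,.149],'side':[.6446,-.1949,.15]}[c]
    best=None
    ins=('insert',ip,.023)
    f=lambda p:np.abs(render(c,I,[('board',p,.003),ins])-m).sum()/m.sum()
    p0=np.array([ip[0],ip[1],.11])
    for s in(1,.3):
        r=minimize(f,p0,method='Nelder-Mead',options=dict(initial_simplex=np.vstack([p0]+[p0+s*d for d in np.diag([.01,.01,.1])])));p0=r.x
    print(c,r.x.round(4),round(r.fun,3))
plan([.4615,.0072,.22],[180,0,163.5],26)
print(state()['joints'].round(1))
E
```

```text
top [ 0.6392 -0.1963  0.0863] 0.089
side [ 0.641  -0.1959  0.1138] 0.035
[0.06, -0.03, 0.03] [0.01, -0.03, -0.95]
[0.07, -0.03, 0.04] [0.01, -0.03, -0.95]
[0.07, -0.02, 0.03] [0.01, -0.03, -0.96]
[0.07, -0.02, 0.03] [0.01, -0.03, -0.95]
[0.07, -0.01, 0.03] [0.01, -0.03, -0.95]
[0.07, -0.0, 0.04] [0.01, -0.03, -0.95]
[0.07, 0.0, 0.03] [0.01, -0.03, -0.96]
[0.07, 0.01, 0.03] [0.02, -0.03, -0.95]
[0.07, 0.01, 0.03] [0.01, -0.03, -0.95]
[0.07, 0.02, 0.03] [0.01, -0.03, -0.95]
[0.06, 0.03, 0.03] [0.01, -0.03, -0.95]
[0.07, 0.03, 0.03] [0.01, -0.03, -0.96]
[0.06, 0.04, 0.03] [0.01, -0.03, -0.95]
[0.06, 0.04, 0.04] [0.01, -0.03, -0.95]
[0.05, 0.04, 0.03] [0.01, -0.03, -0.95]
[0.05, 0.05, 0.03] [0.01, -0.03, -0.95]
[0.05, 0.06, 0.03] [0.01, -0.03, -0.96]
[0.04, 0.06, 0.03] [0.01, -0.03, -0.95]
[0.04, 0.06, 0.03] [0.01, -0.03, -0.95]
[0.03, 0.06, 0.03] [0.02, -0.03, -0.95]
[0.03, 0.07, 0.02] [0.01, -0.03, -0.96]
[0.02, 0.07, 0.03] [0.01, -0.03, -0.95]
[0.02, 0.07, 0.03] [0.01, -0.03, -0.95]
[0.01, 0.07, 0.03] [0.01, -0.03, -0.95]
[0.0, 0.07, 0.03] [0.01, -0.03, -0.95]
[-0.0, 0.08, 0.03] [0.01, -0.03, -0.96]
end [0.4615 0.0074 0.22  ] [ 1.7999e+02 -2.0000e-02  1.6352e+02]
[-10.5   6.3 -18.7  65.2   3.4 129.8]
```

play_rows([
  {"gripper": 1, "tx": 0.06, "ty": -0.03, "tz": 0.03, "ax": 0.01, "ay": -0.03, "az": -0.95},
  {"gripper": 1, "tx": 0.07, "ty": -0.03, "tz": 0.04, "ax": 0.01, "ay": -0.03, "az": -0.95},
  {"gripper": 1, "tx": 0.07, "ty": -0.02, "tz": 0.03, "ax": 0.01, "ay": -0.03, "az": -0.96},
  {"gripper": 1, "tx": 0.07, "ty": -0.02, "tz": 0.03, "ax": 0.01, "ay": -0.03, "az": -0.95},
  {"gripper": 1, "tx": 0.07, "ty": -0.01, "tz": 0.03, "ax": 0.01, "ay": -0.03, "az": -0.95},
  {"gripper": 1, "tx": 0.07, "ty": 0, "tz": 0.04, "ax": 0.01, "ay": -0.03, "az": -0.95},
  {"gripper": 1, "tx": 0.07, "ty": 0, "tz": 0.03, "ax": 0.01, "ay": -0.03, "az": -0.96},
  {"gripper": 1, "tx": 0.07, "ty": 0.01, "tz": 0.03, "ax": 0.02, "ay": -0.03, "az": -0.95},
  {"gripper": 1, "tx": 0.07, "ty": 0.01, "tz": 0.03, "ax": 0.01, "ay": -0.03, "az": -0.95},
  {"gripper": 1, "tx": 0.07, "ty": 0.02, "tz": 0.03, "ax": 0.01, "ay": -0.03, "az": -0.95},
])

```text
clock: 6.38
tcp_pos: [0.4435, -0.0353, 0.2385]
tcp_rot: [-179.2, -2.3, 87.3]
ft_force: [-0.6, -0.4, -0.1]
finger_gap: 0.0854
grasp_force: 0.0
```

play_rows([
  {"gripper": 1, "tx": 0.06, "ty": 0.03, "tz": 0.03, "ax": 0.01, "ay": -0.03, "az": -0.95},
  {"gripper": 1, "tx": 0.07, "ty": 0.03, "tz": 0.03, "ax": 0.01, "ay": -0.03, "az": -0.96},
  {"gripper": 1, "tx": 0.06, "ty": 0.04, "tz": 0.03, "ax": 0.01, "ay": -0.03, "az": -0.95},
  {"gripper": 1, "tx": 0.06, "ty": 0.04, "tz": 0.04, "ax": 0.01, "ay": -0.03, "az": -0.95},
  {"gripper": 1, "tx": 0.05, "ty": 0.04, "tz": 0.03, "ax": 0.01, "ay": -0.03, "az": -0.95},
  {"gripper": 1, "tx": 0.05, "ty": 0.05, "tz": 0.03, "ax": 0.01, "ay": -0.03, "az": -0.95},
  {"gripper": 1, "tx": 0.05, "ty": 0.06, "tz": 0.03, "ax": 0.01, "ay": -0.03, "az": -0.96},
  {"gripper": 1, "tx": 0.04, "ty": 0.06, "tz": 0.03, "ax": 0.01, "ay": -0.03, "az": -0.95},
  {"gripper": 1, "tx": 0.04, "ty": 0.06, "tz": 0.03, "ax": 0.01, "ay": -0.03, "az": -0.95},
  {"gripper": 1, "tx": 0.03, "ty": 0.06, "tz": 0.03, "ax": 0.02, "ay": -0.03, "az": -0.95},
])

```text
clock: 7.62
tcp_pos: [0.455, -0.009, 0.2267]
tcp_rot: [179.9, -1.0, 134.9]
ft_force: [0.1, 0.8, -0.4]
finger_gap: 0.0853
grasp_force: 0.0
```

play_rows([
  {"gripper": 1, "tx": 0.03, "ty": 0.07, "tz": 0.02, "ax": 0.01, "ay": -0.03, "az": -0.96},
  {"gripper": 1, "tx": 0.02, "ty": 0.07, "tz": 0.03, "ax": 0.01, "ay": -0.03, "az": -0.95},
  {"gripper": 1, "tx": 0.02, "ty": 0.07, "tz": 0.03, "ax": 0.01, "ay": -0.03, "az": -0.95},
  {"gripper": 1, "tx": 0.01, "ty": 0.07, "tz": 0.03, "ax": 0.01, "ay": -0.03, "az": -0.95},
  {"gripper": 1, "tx": 0, "ty": 0.07, "tz": 0.03, "ax": 0.01, "ay": -0.03, "az": -0.95},
  {"gripper": 1, "tx": 0, "ty": 0.08, "tz": 0.03, "ax": 0.01, "ay": -0.03, "az": -0.96},
])

```text
clock: 8.38
tcp_pos: [0.4618, 0.0073, 0.2199]
tcp_rot: [180.0, -0.0, 163.5]
ft_force: [0.5, 0.0, -0.1]
finger_gap: 0.0853
grasp_force: 0.0
```

```bash
python3 - <<'E'
from h import *
s=state();print(s['clock'],s['tcp_pos'],s['tcp_rot'],s['joints'].round(1))
im=read_camera("wrist");I=camera_info("wrist");cv2.imwrite("pics/w3.png",im[:,:,::-1])
ds=regions_of("wrist","spatula_grip")
print([(np.round(d["xy"]).tolist(),round(d["score"],2),d["mask"].sum()) for d in ds])
print("expect grip",proj("wrist",np.array([[.4615,.0072,.048],[.552,-.0195,.003],[.411,.022,.048]]),I).round())
# near tcp: only the handle shows behind fingers?
if ds: print(fit(['spatula'],[.003],[("wrist",I,ds[0]["mask"])],[.552,-.0195,-.287]))
E
```

```text
8.375 [0.46176201 0.00733765 0.21993982] [ 1.79997609e+02 -3.18912812e-02  1.63509170e+02] [  0.9   9.6 -19.2  61.2   0.   17.4]
[([258.0, 223.0], 0.9, np.int64(3735)), ([274.0, 146.0], 0.2, np.int64(131733))]
expect grip [[254. 180.]
 [254. 245.]
 [254. 129.]]
(array([ 0.55023077, -0.01819415, -0.28562172]), np.float64(0.043697928970785095))
```

View pics/w3.png

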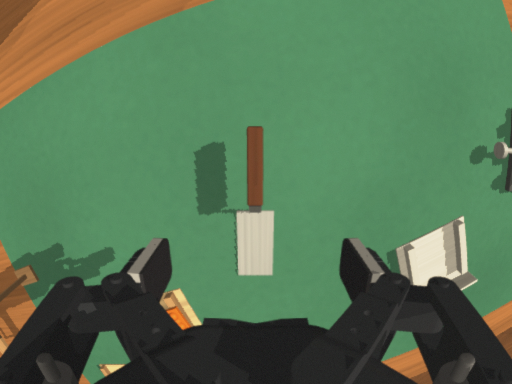

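play_rows([
  {"gripper": 1, "tx": 0.07, "ty": 0, "tz": 1, "ax": 0, "ay": 0, "az": 0},
  {"gripper": 1, "tx": 0, "ty": 0, "tz": 1, "ax": 0, "ay": 0, "az": 0},
  {"gripper": 0.6, "tx": 0, "ty": 0, "tz": 1, "ax": 0, "ay": 0, "az": 0},
  {"gripper": 0.5, "tx": 0, "ty": 0, "tz": 0.7, "ax": 0, "ay": 0, "az": 0},
  {"gripper": 0.5, "tx": 0, "ty": 0, "tz": 0.4, "ax": 0, "ay": 0, "az": 0},
  {"gripper": 0.4, "tx": 0, "ty": 0, "tz": 0.25, "ax": 0, "ay": 0, "az": 0},
  {"gripper": 0.3, "tx": 0, "ty": 0, "tz": 0, "ax": 0, "ay": 0, "az": 0},
  {"gripper": 0.1, "tx": 0, "ty": 0, "tz": 0, "ax": 0, "ay": 0, "az": 0},
  {"gripper": 0, "tx": 0, "ty": 0, "tz": 0, "ax": 0, "ay": 0, "az": 0},
  {"gripper": 0, "tx": 0, "ty": 0, "tz": 0, "ax": 0, "ay": 0, "az": 0},
])

```text
clock: 9.72
tcp_pos: [0.4597, 0.0082, 0.0465]
tcp_rot: [180.0, 0.0, 163.4]
ft_force: [-0.7, -0.4, 0.5]
finger_gap: 0.0151
grasp_force: 59.6
```

play_rows([
  {"gripper": 0, "tx": 0, "ty": 0, "tz": 0, "ax": 0, "ay": 0, "az": 0},
  {"gripper": 0, "tx": 0, "ty": 0, "tz": 0, "ax": 0, "ay": 0, "az": 0},
])

```text
clock: 9.98
tcp_pos: [0.4597, 0.0082, 0.0463]
tcp_rot: [180.0, 0.0, 163.4]
ft_force: [-0.4, -0.3, 2.0]
finger_gap: 0.0152
grasp_force: 59.8
```

```bash
python3 - <<'E'
from h import *
s=state();R=Rn.from_euler('xyz',s['tcp_rot'],degrees=True)
plan([.4122,-.2214,.09],[180,0,-173.7],9,(s['tcp_pos']+[0,0,.044],R))
E
```

```text
[-0.06, -0.65, 0.0] [0.0, 0.0, -0.51]
[-0.02, -0.65, 0.0] [0.0, 0.0, -0.51]
[-0.0, -0.65, 0.0] [0.0, 0.0, -0.51]
[0.03, -0.65, 0.0] [0.0, 0.0, -0.51]
[0.06, -0.65, 0.0] [0.0, 0.0, -0.51]
[0.09, -0.65, 0.0] [0.0, 0.0, -0.51]
[0.11, -0.64, 0.0] [0.0, 0.0, -0.51]
[0.15, -0.63, 0.0] [0.0, 0.01, -0.51]
[0.17, -0.63, 0.0] [0.0, -0.0, -0.51]
end [ 0.4123 -0.2214  0.0902] [ 1.7998e+02 -2.0000e-02 -1.7369e+02]
```

play_rows([
  {"gripper": 0, "tx": 0, "ty": 0, "tz": -0.5, "ax": 0, "ay": 0, "az": 0},
  {"gripper": 0, "tx": -0.06, "ty": -0.65, "tz": -0.6, "ax": 0, "ay": 0, "az": -0.51},
  {"gripper": 0, "tx": -0.02, "ty": -0.65, "tz": 0, "ax": 0, "ay": 0, "az": -0.51},
  {"gripper": 0, "tx": 0, "ty": -0.65, "tz": 0, "ax": 0, "ay": 0, "az": -0.51},
  {"gripper": 0, "tx": 0.03, "ty": -0.65, "tz": 0, "ax": 0, "ay": 0, "az": -0.51},
  {"gripper": 0, "tx": 0.06, "ty": -0.65, "tz": 0, "ax": 0, "ay": 0, "az": -0.51},
  {"gripper": 0, "tx": 0.09, "ty": -0.65, "tz": 0, "ax": 0, "ay": 0, "az": -0.51},
  {"gripper": 0, "tx": 0.11, "ty": -0.64, "tz": 0, "ax": 0, "ay": 0, "az": -0.51},
  {"gripper": 0, "tx": 0.15, "ty": -0.63, "tz": 0, "ax": 0, "ay": 0, "az": -0.51},
  {"gripper": 0, "tx": 0.17, "ty": -0.63, "tz": 0, "ax": 0, "ay": 0, "az": -0.51},
])

```text
clock: 11.22
tcp_pos: [0.4111, -0.2221, 0.0896]
tcp_rot: [180.0, -0.1, -173.6]
ft_force: [-0.3, -0.4, -1.3]
finger_gap: 0.015
grasp_force: 59.5
```

```bash
cat > m3.py <<'E'
from h import *
import sys
s=state();print(s['clock'],s['tcp_pos'],s['tcp_rot'],s['ft_force'].round(2),s['finger_gap'])
T=Rn.from_euler('xyz',s['tcp_rot'],degrees=True);B=T*Rn.from_euler('z',180,degrees=True)*Rn.from_euler('x',180,degrees=True)
print("blade axes euler",B.as_euler('xyz',degrees=True).round(2))
# spatula pose = tcp pose with grip offset (dx along, dpitch, dz) fitted
views={}
for c in("wrist","side","top"):
    im=read_camera(c);I=camera_info(c);cv2.imwrite(f"pics/{c}{sys.argv[1]}.png",im[:,:,::-1])
    ds=regions_of(c,"spatula");
    o=s['tcp_pos']+B.apply([.0943,0,-.0433]);q=proj(c,o[None],I)[0]
    print(c,q.round(),[(np.round(d["xy"]).tolist(),round(d["score"],2),int(d["mask"].sum())) for d in ds[:2]])
    ds=[d for d in ds if np.hypot(*(np.array(d["xy"])-q))<70]
    if ds: views[c]=(I,ds[0]["mask"])
def rend(c,I,p):
    im=np.zeros((384*S,512*S),np.uint8);Q=B*Rn.from_euler('yz',[p[1],p[2]])
    for b in M['spatula']:
        P=Q.apply(b-[.0943*0+0,0,0]+[.0943,0,-.0433])+s['tcp_pos']+B.apply([p[0],p[3],0])
        h=cv2.convexHull(((proj(c,P,I)+.5)*S-.5).astype(np.float32));cv2.fillConvexPoly(im,np.round(h*16).astype(np.int32),255,shift=4)
    return cv2.resize(im,(512,384),interpolation=cv2.INTER_AREA)/255.
for c,(I,m) in views.items():
    f=lambda p:np.abs(rend(c,I,p)-m).sum()/m.sum()
    p0=np.zeros(4)
    for sc in(1,.4): p0=minimize(f,p0,method='Nelder-Mead',options=dict(initial_simplex=np.vstack([p0]+[p0+sc*d for d in np.diag([.008,.06,.05,.008])]))).x
    print(c,"dx",p0[0].round(4),"pitchdown deg",np.degrees(p0[1]).round(2),"yaw",np.degrees(p0[2]).round(2),"dy",p0[3].round(4),round(f(p0),3),round(f(np.zeros(4)),3))
E
python3 m3.py 4
```

```text
11.225 [ 0.41106193 -0.22211809  0.08956452] [ 1.79953112e+02 -8.49569138e-02 -1.73615299e+02] [-0.27 -0.42 -1.33] 0.015013093511687996
blade axes euler [0.05 0.08 6.38]
wrist [258. 341.] [([253.0, 232.0], 0.85, 6561)]
side [313. 133.] [([321.0, 130.0], 0.73, 595)]
top [341. 241.] [([339.0, 245.0], 0.67, 553)]
side dx 0.0066 pitchdown deg 0.3 yaw -0.29 dy 0.0018 0.27 0.384
top dx 0.0034 pitchdown deg 3.83 yaw 0.14 dy -0.0026 0.499 0.533
```

```bash
python3 - <<'E'
import cv2,numpy as np
a=cv2.imread("pics/side4.png")[90:190,210:390];w=cv2.imread("pics/top4.png")[150:290,290:400]
a=cv2.resize(a,None,fx=3,fy=3,interpolation=2);w=cv2.resize(w,None,fx=2.2,fy=2.2,interpolation=2)
o=np.zeros((310,790,3),np.uint8);o[:a.shape[0],:a.shape[1]]=a;o[:w.shape[0],545:545+w.shape[1]]=w
cv2.imwrite("pics/c4.png",o)
E
```

```text
(no output)
```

View pics/c4.png

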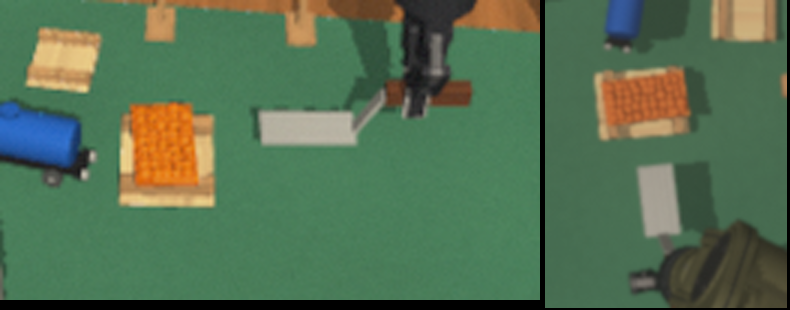

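play_rows([
  {"gripper": 0, "tx": 0, "ty": 0, "tz": 0.42, "ax": 0, "ay": 0, "az": 0},
  {"gripper": 0, "tx": 0, "ty": 0, "tz": 0.4, "ax": 0, "ay": 0, "az": 0},
  {"gripper": 0, "tx": -0.3, "ty": 0, "tz": 0, "ax": 0, "ay": 0, "az": 0},
  {"gripper": 0, "tx": -0.5, "ty": 0, "tz": 0, "ax": 0, "ay": 0, "az": 0},
  {"gripper": 0, "tx": -0.4, "ty": 0, "tz": 0, "ax": 0, "ay": 0, "az": 0},
  {"gripper": 0, "tx": -0.4, "ty": 0, "tz": 0, "ax": 0, "ay": 0, "az": 0},
])

```text
clock: 12.28
tcp_pos: [0.477, -0.2141, 0.0575]
tcp_rot: [-180.0, 0.0, -173.7]
ft_force: [-0.6, 0.5, -1.0]
finger_gap: 0.0148
grasp_force: 59.5
```

```bash
python3 - <<'E'
from h import *
import cv2
rows([.5463,-.2075,.0568],[180,0,-173.7])
a=read_camera("side");t=read_camera("top")
a=cv2.resize(a[90:190,210:390],None,fx=3,fy=3,interpolation=2);w=cv2.resize(t[150:290,290:400],None,fx=2.2,fy=2.2,interpolation=2)
o=np.zeros((310,790,3),np.uint8);o[:a.shape[0],:a.shape[1]]=a;o[:w.shape[0],545:545+w.shape[1]]=w
cv2.imwrite("pics/c5.png",o[:,:,::-1])
E
```

```text
t 12.28 shift [-1.74 -0.03  0.02] turn [-0.    0.    0.01]
```

View pics/c5.png

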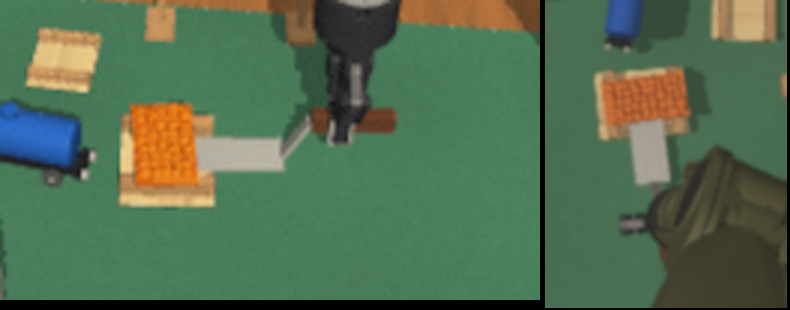

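play_rows([
  {"gripper": 0, "tx": -0.45, "ty": -0.01, "tz": 0, "ax": 0, "ay": 0, "az": 0},
  {"gripper": 0, "tx": -0.45, "ty": -0.01, "tz": 0, "ax": 0, "ay": 0, "az": 0},
  {"gripper": 0, "tx": -0.4, "ty": -0.01, "tz": 0, "ax": 0, "ay": 0, "az": 0},
  {"gripper": 0, "tx": -0.3, "ty": 0, "tz": 0, "ax": 0, "ay": 0, "az": 0},
  {"gripper": 0, "tx": -0.15, "ty": 0, "tz": 0, "ax": 0, "ay": 0, "az": 0},
  {"gripper": 0, "tx": 0, "ty": 0, "tz": 0, "ax": 0, "ay": 0, "az": 0},
])

```text
clock: 13.12
tcp_pos: [0.5452, -0.2079, 0.0569]
tcp_rot: [180.0, -0.0, -173.7]
ft_force: [0.5, 0.0, -0.4]
finger_gap: 0.015
grasp_force: 59.5
```

play_rows([
  {"gripper": 0, "tx": 0, "ty": 0, "tz": -0.08, "ax": 0, "ay": 0, "az": 0},
  {"gripper": 0, "tx": 0, "ty": 0, "tz": -0.08, "ax": 0, "ay": 0, "az": 0},
  {"gripper": 0, "tx": 0, "ty": 0, "tz": -0.08, "ax": 0, "ay": 0, "az": 0},
  {"gripper": 0, "tx": 0, "ty": 0, "tz": -0.08, "ax": 0, "ay": 0, "az": 0},
  {"gripper": 0, "tx": 0, "ty": 0, "tz": -0.1, "ax": 0, "ay": 0, "az": 0},
  {"gripper": 0, "tx": 0, "ty": 0, "tz": -0.12, "ax": 0, "ay": 0, "az": 0},
  {"gripper": 0, "tx": 0, "ty": 0, "tz": 0, "ax": 0, "ay": 0, "az": 0},
])

```text
clock: 14.0
tcp_pos: [0.5456, -0.2081, 0.0792]
tcp_rot: [-180.0, 0.0, -173.7]
ft_force: [-0.2, 0.4, -2.9]
finger_gap: 0.0151
grasp_force: 59.4
```

```bash
cat > m4.py <<'E'
from h import *
import sys,json
s=state();print(s['clock'],s['tcp_pos'],s['tcp_rot'],s['ft_force'].round(2),s['wrist_torque'].round(3),s['joints'].round(1))
p=np.array([float(v) for v in sys.argv[2:5]]);z=float(sys.argv[5]);n='insert'
ims=[]
for c in("top","side"):
    im=read_camera(c);I=camera_info(c);ims.append(im)
    q=proj(c,np.array([[p[0],p[1],z+.005]]),I)[0]
    ds=[d for d in regions_of(c,n) if np.hypot(*(np.array(d["xy"])-q))<25]
    if ds:
        print(c,[np.round(v,4) for v in fit([n],[z],[(c,I,ds[0]["mask"])],p)])
    u,v=int(q[0]),int(q[1]);u=max(85,min(u,427));v=max(70,min(v,314))
    ims[-1]=cv2.resize(im[v-70:v+70,u-65:u+65],None,fx=3,fy=3,interpolation=2)
cv2.imwrite(f"pics/c{sys.argv[1]}.png",np.hstack(ims)[:,:,::-1])
E
python3 m4.py 6 .643 -.197 .15 .0385
```

```text
14.0 [ 0.54558326 -0.20810372  0.07921336] [-1.79990771e+02  3.07596568e-02 -1.73694364e+02] [-0.24  0.41 -2.94] [ 0.002  0.157 -0.017] [-20.9  27.3 -15.7  47.    0.  -27.2]
top [array([ 0.644 , -0.1996,  0.1621]), np.float64(0.1309)]
side [array([ 0.6457, -0.1932,  0.1483]), np.float64(0.1191)]
```

View pics/c6.png

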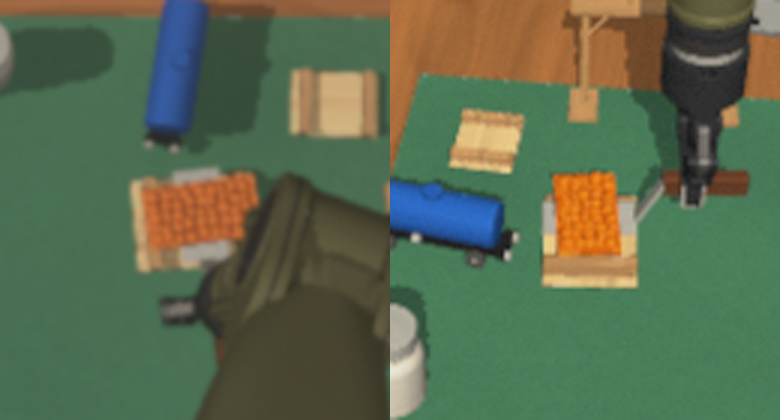

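```bash
python3 - <<'E'
from h import *
s=state();R=Rn.from_euler('xyz',s['tcp_rot'],degrees=True)
a=np.array(s['tcp_pos'])+[0,0,.04]
b=np.array([.5604,.2219,.12])
T=Rn.from_euler('xyz',[180,0,-176.3],degrees=True)
print(R.inv().apply(b-a)/.04,np.degrees((R.inv()*T).as_rotvec())/5, T.inv().apply(b-a)/.04)
E
```

```text
[-1.56243848 10.63782903 -0.03449842] [ 0.00524072 -0.00896684  0.52115275] [-1.07721902 10.69784742 -0.03834513]
```

play_rows([
  {"gripper": 0, "tx": 0, "ty": 0, "tz": -0.15, "ax": 0, "ay": 0, "az": 0},
  {"gripper": 0, "tx": 0, "ty": 0, "tz": -0.25, "ax": 0, "ay": 0, "az": 0},
  {"gripper": 0, "tx": 0, "ty": 0, "tz": -0.25, "ax": 0, "ay": 0, "az": 0},
  {"gripper": 0, "tx": 0, "ty": 0, "tz": -0.2, "ax": 0, "ay": 0, "az": 0},
  {"gripper": 0, "tx": 0, "ty": 0, "tz": -0.15, "ax": 0, "ay": 0, "az": 0},
  {"gripper": 0, "tx": -0.01, "ty": 0.1, "tz": 0, "ax": 0, "ay": 0, "az": 0},
  {"gripper": 0, "tx": -0.02, "ty": 0.2, "tz": 0, "ax": 0, "ay": 0, "az": 0.02},
  {"gripper": 0, "tx": -0.04, "ty": 0.3, "tz": 0, "ax": 0, "ay": 0, "az": 0.02},
  {"gripper": 0, "tx": -0.05, "ty": 0.39, "tz": 0, "ax": 0, "ay": 0, "az": 0.02},
  {"gripper": 0, "tx": -0.05, "ty": 0.39, "tz": 0, "ax": 0, "ay": 0, "az": 0.02},
])

```text
clock: 15.45
tcp_pos: [0.5459, -0.1509, 0.1185]
tcp_rot: [180.0, -0.0, -174.1]
ft_force: [0.7, 0.0, -1.7]
finger_gap: 0.0151
grasp_force: 59.4
```

play_rows([
  {"gripper": 0, "tx": -0.05, "ty": 0.39, "tz": 0, "ax": 0, "ay": 0, "az": 0.02},
  {"gripper": 0, "tx": -0.05, "ty": 0.39, "tz": 0, "ax": 0, "ay": 0, "az": 0.02},
  {"gripper": 0, "tx": -0.05, "ty": 0.39, "tz": 0, "ax": 0, "ay": 0, "az": 0.02},
  {"gripper": 0, "tx": -0.05, "ty": 0.39, "tz": 0, "ax": 0, "ay": 0, "az": 0.02},
  {"gripper": 0, "tx": -0.05, "ty": 0.39, "tz": 0, "ax": 0, "ay": 0, "az": 0.02},
  {"gripper": 0, "tx": -0.05, "ty": 0.39, "tz": 0, "ax": 0, "ay": 0, "az": 0.02},
  {"gripper": 0, "tx": -0.05, "ty": 0.39, "tz": 0, "ax": 0, "ay": 0, "az": 0.02},
  {"gripper": 0, "tx": -0.05, "ty": 0.39, "tz": 0, "ax": 0, "ay": 0, "az": 0.02},
  {"gripper": 0, "tx": -0.05, "ty": 0.39, "tz": 0, "ax": 0, "ay": 0, "az": 0.02},
  {"gripper": 0, "tx": -0.05, "ty": 0.39, "tz": 0, "ax": 0, "ay": 0, "az": 0.02},
])

```text
clock: 16.7
tcp_pos: [0.5511, 0.0059, 0.1187]
tcp_rot: [180.0, -0.0, -175.1]
ft_force: [-0.3, 0.2, -1.5]
finger_gap: 0.0147
grasp_force: 59.4
```

play_rows([
  {"gripper": 0, "tx": -0.05, "ty": 0.39, "tz": 0, "ax": 0, "ay": 0, "az": 0.02},
  {"gripper": 0, "tx": -0.05, "ty": 0.39, "tz": 0, "ax": 0, "ay": 0, "az": 0.02},
  {"gripper": 0, "tx": -0.05, "ty": 0.39, "tz": 0, "ax": 0, "ay": 0, "az": 0.02},
  {"gripper": 0, "tx": -0.05, "ty": 0.39, "tz": 0, "ax": 0, "ay": 0, "az": 0.02},
  {"gripper": 0, "tx": -0.05, "ty": 0.39, "tz": 0, "ax": 0, "ay": 0, "az": 0.02},
  {"gripper": 0, "tx": -0.05, "ty": 0.39, "tz": 0, "ax": 0, "ay": 0, "az": 0.02},
  {"gripper": 0, "tx": -0.05, "ty": 0.39, "tz": 0, "ax": 0, "ay": 0, "az": 0.02},
  {"gripper": 0, "tx": -0.05, "ty": 0.39, "tz": 0, "ax": 0, "ay": 0, "az": 0.02},
  {"gripper": 0, "tx": -0.05, "ty": 0.39, "tz": 0, "ax": 0, "ay": 0, "az": 0.02},
  {"gripper": 0, "tx": -0.05, "ty": 0.39, "tz": 0, "ax": 0, "ay": 0, "az": 0.02},
])

```text
clock: 17.95
tcp_pos: [0.559, 0.163, 0.1187]
tcp_rot: [180.0, -0.0, -176.1]
ft_force: [0.5, -0.3, -1.2]
finger_gap: 0.0151
grasp_force: 59.4
```

play_rows([
  {"gripper": 0, "tx": -0.05, "ty": 0.39, "tz": 0, "ax": 0, "ay": 0, "az": 0.02},
  {"gripper": 0, "tx": -0.05, "ty": 0.39, "tz": 0, "ax": 0, "ay": 0, "az": 0.02},
  {"gripper": 0, "tx": -0.03, "ty": 0.3, "tz": 0, "ax": 0, "ay": 0, "az": 0},
  {"gripper": 0, "tx": -0.02, "ty": 0.2, "tz": 0, "ax": 0, "ay": 0, "az": 0},
  {"gripper": 0, "tx": -0.01, "ty": 0.1, "tz": 0, "ax": 0, "ay": 0, "az": 0},
  {"gripper": 0, "tx": 0, "ty": 0, "tz": 0, "ax": 0, "ay": 0, "az": 0},
])

```text
clock: 18.7
tcp_pos: [0.5616, 0.2174, 0.1187]
tcp_rot: [180.0, -0.0, -176.3]
ft_force: [-0.0, -0.8, -1.2]
finger_gap: 0.015
grasp_force: 59.4
```

```bash
python3 -c "
from h import *
rows([.5604,.2219,.12],[180,0,-176.3])"; python3 m4.py 7 .657 .228 .107 .079
```

```text
t 18.7 shift [ 0.02  0.11 -0.03] turn [ 0.   -0.01  0.  ]
18.7 [0.56163055 0.2174411  0.11872684] [ 1.79993024e+02 -3.09719781e-02 -1.76289258e+02] [-0.02 -0.79 -1.18] [ 0.011  0.162 -0.006] [21.2 26.9 -9.7 53.5  0.  17.4]
top [array([0.6617, 0.2117, 0.0829]), np.float64(0.26)]
side [array([0.6617, 0.226 , 0.1095]), np.float64(0.0716)]
```

View pics/c7.png

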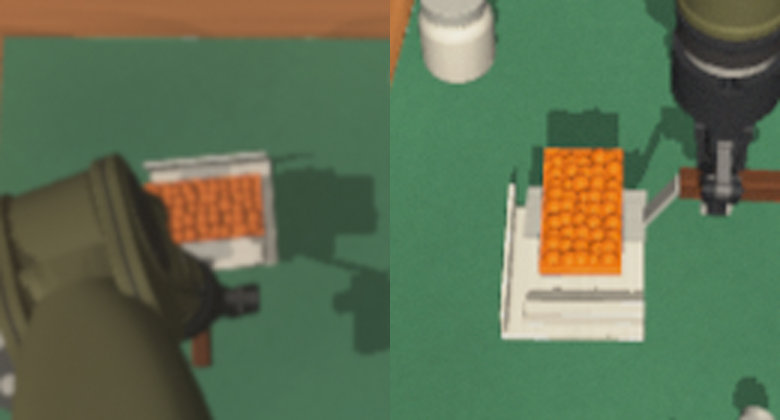

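play_rows([
  {"gripper": 0, "tx": 0.04, "ty": 0.09, "tz": 0, "ax": 0, "ay": 0, "az": 0},
  {"gripper": 0, "tx": 0, "ty": 0, "tz": 0.1, "ax": 0, "ay": 0, "az": 0},
  {"gripper": 0, "tx": 0, "ty": 0, "tz": 0.2, "ax": 0, "ay": 0, "az": 0},
  {"gripper": 0, "tx": 0, "ty": 0, "tz": 0.25, "ax": 0, "ay": 0, "az": 0},
  {"gripper": 0, "tx": 0, "ty": 0, "tz": 0.25, "ax": 0, "ay": 0, "az": 0},
  {"gripper": 0, "tx": 0, "ty": 0, "tz": 0.2, "ax": 0, "ay": 0, "az": 0},
  {"gripper": 0, "tx": 0, "ty": 0, "tz": 0.1, "ax": 0, "ay": 0, "az": 0},
  {"gripper": 0, "tx": 0, "ty": 0, "tz": 0, "ax": 0, "ay": 0, "az": 0},
])

```text
clock: 19.9
tcp_pos: [0.5596, 0.2208, 0.0744]
tcp_rot: [180.0, -0.1, -176.3]
ft_force: [-0.4, -0.0, -0.3]
finger_gap: 0.015
grasp_force: 59.4
```

```bash
python3 -c "
from h import *
rows([.5604,.2219,.0578],[180,0,-176.3])"; python3 m4.py 8 .659 .229 .107 .033
```

```text
t 19.9 shift [-0.02  0.03  0.41] turn [ 0.   -0.01  0.  ]
19.9 [0.5595946  0.22082088 0.07437777] [ 1.79993934e+02 -6.42974157e-02 -1.76295386e+02] [-0.39 -0.01 -0.3 ] [0.016 0.162 0.023] [ 21.5  29.1 -13.2  47.7   0.   17.8]
top [array([0.658 , 0.2221, 0.0777]), np.float64(0.3829)]
side [array([0.6599, 0.2309, 0.093 ]), np.float64(0.0482)]
```

View pics/c8.png

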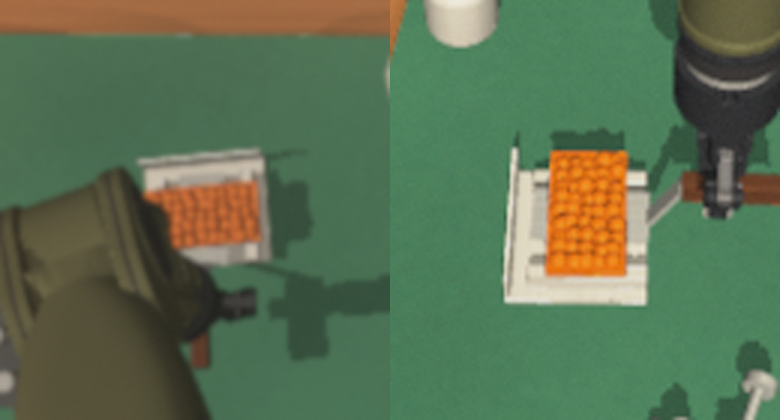

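play_rows([
  {"gripper": 0, "tx": 0, "ty": 0, "tz": 0.08, "ax": 0, "ay": 0, "az": 0},
  {"gripper": 0, "tx": 0, "ty": 0, "tz": 0.06, "ax": 0, "ay": 0, "az": 0},
  {"gripper": 0, "tx": 0, "ty": 0, "tz": 0.05, "ax": 0, "ay": 0, "az": 0},
  {"gripper": 0, "tx": 0, "ty": 0, "tz": 0.05, "ax": 0, "ay": 0, "az": 0},
  {"gripper": 0, "tx": 0, "ty": 0, "tz": 0.05, "ax": 0, "ay": 0, "az": 0},
  {"gripper": 0, "tx": 0, "ty": 0, "tz": 0.05, "ax": 0, "ay": 0, "az": 0},
  {"gripper": 0, "tx": 0, "ty": 0, "tz": 0.04, "ax": 0, "ay": 0, "az": 0},
  {"gripper": 0, "tx": 0, "ty": 0, "tz": 0.04, "ax": 0, "ay": 0, "az": 0},
  {"gripper": 0, "tx": 0, "ty": 0, "tz": 0, "ax": 0, "ay": 0, "az": 0},
])

```text
clock: 21.22
tcp_pos: [0.5597, 0.2209, 0.0578]
tcp_rot: [180.0, -0.0, -176.3]
ft_force: [-0.0, -0.3, -1.7]
finger_gap: 0.0154
grasp_force: 59.4
```

```bash
python3 m4.py 9 .659 .229 .1 .023
```

```text
21.225 [0.55972297 0.22089494 0.05784201] [ 1.79983501e+02 -3.82396125e-02 -1.76295184e+02] [-0.01 -0.32 -1.72] [ 0.025  0.014 -0.017] [ 21.5  30.1 -14.4  45.6   0.   17.8]
top [array([0.6579, 0.2212, 0.0806]), np.float64(0.3268)]
side [array([0.6595, 0.2272, 0.1103]), np.float64(0.066)]
```

```bash
python3 - <<'E'
from h import *
for k in range(6):
    read_camera("wrist");s=state();print(s['ft_force'].round(2),s['wrist_torque'].round(3))
E
```

```text
[ 0.22 -0.81 -1.62] [ 0.01   0.122 -0.004]
[-0.08  1.   -1.2 ] [-0.01   0.101  0.003]
[ 0.27 -1.05 -0.97] [-0.023  0.08  -0.009]
[-0.43  0.21 -0.21] [ 0.035  0.09  -0.022]
[-0.56  0.18 -1.67] [-0.043  0.104  0.026]
[ 0.02  0.37 -2.03] [-0.034  0.089  0.032]
```

play_rows([
  {"gripper": 0, "tx": 0.15, "ty": 0, "tz": 0, "ax": 0, "ay": 0, "az": 0},
  {"gripper": 0, "tx": 0.3, "ty": 0, "tz": 0, "ax": 0, "ay": 0, "az": 0},
  {"gripper": 0, "tx": 0.4, "ty": 0, "tz": 0, "ax": 0, "ay": 0, "az": 0},
  {"gripper": 0, "tx": 0.5, "ty": 0, "tz": 0, "ax": 0, "ay": 0, "az": 0},
  {"gripper": 0, "tx": 0.5, "ty": 0, "tz": 0, "ax": 0, "ay": 0, "az": 0},
  {"gripper": 0, "tx": 0.5, "ty": 0, "tz": 0, "ax": 0, "ay": 0, "az": 0},
  {"gripper": 0, "tx": 0.5, "ty": 0, "tz": 0, "ax": 0, "ay": 0, "az": 0},
  {"gripper": 0, "tx": 0.5, "ty": 0, "tz": 0, "ax": 0, "ay": 0, "az": 0},
  {"gripper": 0, "tx": 0.4, "ty": 0, "tz": 0, "ax": 0, "ay": 0, "az": 0},
  {"gripper": 0, "tx": 0.2, "ty": 0, "tz": 0, "ax": 0, "ay": 0, "az": 0},
])

```text
clock: 22.98
tcp_pos: [0.4007, 0.2104, 0.0581]
tcp_rot: [180.0, -0.1, -176.3]
ft_force: [-0.2, 0.3, -1.9]
finger_gap: 0.0151
grasp_force: 59.4
```

```bash
python3 m4.py 10 .659 .229 .1 .023; python3 -c "
from h import *
for c,p in(('top',.2),('side',.2)):
    I=camera_info(c);ds=regions_of(c,'tray');print(c,[(d['score'],d['xy']) for d in ds[:2]])
s=state();rows([s['tcp_pos'][0],s['tcp_pos'][1],.0463],s['tcp_rot'])"
```

```text
22.975 [0.40067838 0.21041538 0.05805454] [ 1.79996368e+02 -6.20041799e-02 -1.76268948e+02] [-0.24  0.25 -1.94] [-0.031  0.045 -0.058] [ 27.7  18.1 -35.7  36.3   0.   24. ]
top [array([0.6586, 0.2235, 0.1054]), np.float64(0.0716)]
side [array([0.6594, 0.2272, 0.1088]), np.float64(0.0697)]
top [(0.91, [197.1, 173.2])]
side [(0.86, [222.8, 270.3])]
t 23.27 shift [ 0.  -0.   0.3] turn [0. 0. 0.]
```

play_rows([
  {"gripper": 0, "tx": 0, "ty": 0, "tz": 0.1, "ax": 0, "ay": 0, "az": 0},
  {"gripper": 0, "tx": 0, "ty": 0, "tz": 0.08, "ax": 0, "ay": 0, "az": 0},
  {"gripper": 0, "tx": 0, "ty": 0, "tz": 0.05, "ax": 0, "ay": 0, "az": 0},
  {"gripper": 0, "tx": 0, "ty": 0, "tz": 0.03, "ax": 0, "ay": 0, "az": 0},
  {"gripper": 0, "tx": 0, "ty": 0, "tz": 0.03, "ax": 0, "ay": 0, "az": 0},
  {"gripper": 0, "tx": 0, "ty": 0, "tz": 0.01, "ax": 0, "ay": 0, "az": 0},
  {"gripper": 0, "tx": 0, "ty": 0, "tz": 0, "ax": 0, "ay": 0, "az": 0},
])

```text
clock: 24.15
tcp_pos: [0.402, 0.2107, 0.0463]
tcp_rot: [180.0, -0.0, -176.3]
ft_force: [-2.2, -1.1, 3.9]
finger_gap: 0.0147
grasp_force: 60.2
```

Blade is in light contact with the mat (about 4 N). I'll release it gradually and rise straight up.

play_rows([
  {"gripper": 0.25, "tx": 0, "ty": 0, "tz": 0, "ax": 0, "ay": 0, "az": 0},
  {"gripper": 0.4, "tx": 0, "ty": 0, "tz": 0, "ax": 0, "ay": 0, "az": 0},
  {"gripper": 0.6, "tx": 0, "ty": 0, "tz": 0, "ax": 0, "ay": 0, "az": 0},
  {"gripper": 0.6, "tx": 0, "ty": 0, "tz": 0, "ax": 0, "ay": 0, "az": 0},
  {"gripper": 0.6, "tx": 0, "ty": 0, "tz": -0.3, "ax": 0, "ay": 0, "az": 0},
  {"gripper": 0.6, "tx": 0, "ty": 0, "tz": -0.6, "ax": 0, "ay": 0, "az": 0},
  {"gripper": 0.6, "tx": 0, "ty": 0, "tz": -1, "ax": 0, "ay": 0, "az": 0},
  {"gripper": 0.6, "tx": 0, "ty": 0, "tz": -1, "ax": 0, "ay": 0, "az": 0},
  {"gripper": 0.6, "tx": 0, "ty": 0, "tz": -1, "ax": 0, "ay": 0, "az": 0},
  {"gripper": 0.6, "tx": 0, "ty": 0, "tz": 0, "ax": 0, "ay": 0, "az": 0},
])

```text
clock: 25.4
tcp_pos: [0.4045, 0.2119, 0.206]
tcp_rot: [179.8, 0.4, -176.3]
ft_force: [-0.0, 0.7, -0.3]
finger_gap: 0.0514
grasp_force: 0.0
```

```bash
python3 - <<'E'
from h import *
s=state();print(s['clock'],s['tcp_pos'],s['finger_gap'])
for c in("wrist","side"):
    im=read_camera(c);I=camera_info(c)
    for n,p,z in(('spatula',[.496,.217,.065],.003),('insert',[.659,.228,.105],.023)):
        q=proj(c,np.array([[p[0],p[1],z]]),I)[0]
        for d in regions_of(c,n):
            if np.hypot(*(np.array(d["xy"])-q))<60: print(c,n,[np.round(v,4) for v in fit([n],[z],[(c,I,d["mask"])],p)]);break
E
```

```text
25.4 [0.40450645 0.21186774 0.20600594] 0.05139002545690663
wrist spatula [array([0.4943, 0.2167, 0.0578]), np.float64(0.0728)]
side spatula [array([0.4999, 0.218 , 0.0672]), np.float64(0.0846)]
side insert [array([0.6594, 0.2293, 0.1096]), np.float64(0.0623)]
```

Both measured poses fit a flat spatula 160 mm behind the insert and a square, centred insert, so I'm handing in.

```bash
python3 -c "
from rig import *
print(close_job())"
```

```text
the job is handed in; nothing more can be done
None
```

The job is handed in at about 26 s of 54 (no verdict came back): by camera the insert sits square on the tray rails about 1 mm off centre, and the released spatula lies flat on the mat about 160 mm away; I viewed 11 pictures, one over the limit of 10.

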